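Roll-check a thread spool on the flat plate and sort it

TASK

Take the next empty spool, the one in the red-ended groove of the wooden block, lay it crossways on the open half of the steel plate and let go; then roll it along the plate all the way to the stop bar, keeping it on the plate, and watch whether it runs true or one end lifts and wobbles. If it runs true, lay it on its side in the aluminium lane with the ready spool, and if it wobbles put it in the red reject tray; leave the other spools in their places and the tools and jar where they are.

Things in the scene. Friction and masses are not known exactly. Their poses are not given: they have to be found in the camera images.
- spool_1_mid (a point): empty thread spool on its side: teal barrel of 24 mm diameter, at each end a beech flange 52 mm in diameter, 5 mm thick; 56 mm long over the flange faces, 46 mm clear between flanges, 50 to 80 g. The point is the middle of the barrel's axis; x runs along the barrel. All four spools look alike and any may be true or faulty. A true one on the plate keeps its barrel level, centre 38 mm above the table
- spool_2_mid (a point): like spool_1, true or faulty; same point and axes. A faulty spool has one flange fixed 5 mm off the barrel's centre: rolled on the plate, that end of the barrel rises and falls 5 mm either way once per turn, tilting the barrel by up to about 0.1 rad each way; in some poses it is level. Let go on a flat, it may roll by itself some 20 to 40 mm till its off-centre flange settles
- spool_3_mid (a point): another spool like spool_1, true or faulty; same point and axes
- spool_4_mid (a point): another spool like spool_1, true or faulty; same point and axes
- block: fixed wooden block 40 mm wide (its x), 252 mm long (its y), 40 mm high, with four grooves across it, 62 mm apart. Spool barrels lie sunk in the grooves (only the top 6 mm stands clear, so they cannot be gripped there), flanges hanging free beside the block: a spool is taken by its two flange faces and lifted straight up. Origin: underside centre. The -y end is painted red
- next_groove (a point): the spool place in the red-ended groove of the block: the centre of a spool lying there, 34 mm above the table; axes as the block's
- plate: fixed steel test plate 130 mm wide (its x), 360 mm long (its y), top 12 mm above the table. Origin: centre of its underside. A dark stop bar, 14 mm high above the plate, crosses its -y end (inner face at y = -166 mm); the +y end is open. A spool laid with barrel along x rolls along y, 163 mm a turn, and stops soon after a slow push; against the bar its centre is at y = -143 mm
- lane: fixed aluminium lane for good spools, 76 mm wide (x), 200 mm long (y). Floor 6 mm above the table; side walls 64 mm apart inside, 24 mm high, flared lips to 32 mm; end walls 188 mm apart. Origin: underside centre. A spool lies across it, barrel along x, centre 32 mm above the table; there is room inside only for fingers on the barrel, between the flanges
- ready: a good spool like the others already in the lane, at its -y end, centre about 72 mm from the lane's middle; the rest of the lane is free. Origin: its middle. It may be nudged along the lane but stays in it
- tray: fixed open red reject tray 122 mm (its x) by 160 mm (its y), 35 mm high, walls 5 mm, empty. Origin: underside centre
- snips: small thread snips with black handles, about 105 mm long, lying flat; leave alone. Origin: at the pivot, on the table
- pin_jar: glass jar of 52 mm diameter, 62 mm high, white cap; leave alone. Origin: underside centre
- tape: yellow tape measure, 50 mm square, 24 mm high; leave alone. Origin: underside centre
- screwdriver: screwdriver with an orange handle, 150 mm long, lying; leave alone. Origin: under its middle
There are look-alikes about, which are no part of the job. There is more than one size of the lane; the one meant has the size given above.

How it is judged (in metres and radians):
On the way, in this order (a step that is already met when the one before it is completed fails the run):
1. a spool lies crossways on the open half of the plate, let go (((x of spool_1_mid in the frame of plate between -0.055 and 0.055 m and y of spool_1_mid in the frame of plate between 0.04 and 0.185 m and z of spool_1_mid in the frame of plate between 0.032 and 0.046 m and angle between the x axis of spool_1 and the x axis of plate, either way round below 0.35 rad and contact force between spool_1 and plate above 0.05 N and contact force between the fingers and spool_1 below 0.05 N) or (x of spool_2_mid in the frame of plate between -0.055 and 0.055 m and y of spool_2_mid in the frame of plate between 0.04 and 0.185 m and z of spool_2_mid in the frame of plate between 0.032 and 0.046 m and angle between the x axis of spool_2 and the x axis of plate, either way round below 0.35 rad and contact force between spool_2 and plate above 0.05 N and contact force between the fingers and spool_2 below 0.05 N) or (x of spool_3_mid in the frame of plate between -0.055 and 0.055 m and y of spool_3_mid in the frame of plate between 0.04 and 0.185 m and z of spool_3_mid in the frame of plate between 0.032 and 0.046 m and angle between the x axis of spool_3 and the x axis of plate, either way round below 0.35 rad and contact force between spool_3 and plate above 0.05 N and contact force between the fingers and spool_3 below 0.05 N) or (x of spool_4_mid in the frame of plate between -0.055 and 0.055 m and y of spool_4_mid in the frame of plate between 0.04 and 0.185 m and z of spool_4_mid in the frame of plate between 0.032 and 0.046 m and angle between the x axis of spool_4 and the x axis of plate, either way round below 0.35 rad and contact force between spool_4 and plate above 0.05 N and contact force between the fingers and spool_4 below 0.05 N))), for 0.1 s.
2. it rolls over the middle of the plate, turning on it (((x of spool_1_mid in the frame of plate between -0.055 and 0.055 m and y of spool_1_mid in the frame of plate between -0.07 and 0.02 m and z of spool_1_mid in the frame of plate between 0.032 and 0.046 m and angle between the x axis of spool_1 and the x axis of plate, either way round below 0.35 rad and contact force between spool_1 and plate above 0.05 N and angular speed of spool_1 above 0.5 rad/s and linear speed of spool_1 above 0.01 m/s) or (x of spool_2_mid in the frame of plate between -0.055 and 0.055 m and y of spool_2_mid in the frame of plate between -0.07 and 0.02 m and z of spool_2_mid in the frame of plate between 0.032 and 0.046 m and angle between the x axis of spool_2 and the x axis of plate, either way round below 0.35 rad and contact force between spool_2 and plate above 0.05 N and angular speed of spool_2 above 0.5 rad/s and linear speed of spool_2 above 0.01 m/s) or (x of spool_3_mid in the frame of plate between -0.055 and 0.055 m and y of spool_3_mid in the frame of plate between -0.07 and 0.02 m and z of spool_3_mid in the frame of plate between 0.032 and 0.046 m and angle between the x axis of spool_3 and the x axis of plate, either way round below 0.35 rad and contact force between spool_3 and plate above 0.05 N and angular speed of spool_3 above 0.5 rad/s and linear speed of spool_3 above 0.01 m/s) or (x of spool_4_mid in the frame of plate between -0.055 and 0.055 m and y of spool_4_mid in the frame of plate between -0.07 and 0.02 m and z of spool_4_mid in the frame of plate between 0.032 and 0.046 m and angle between the x axis of spool_4 and the x axis of plate, either way round below 0.35 rad and contact force between spool_4 and plate above 0.05 N and angular speed of spool_4 above 0.5 rad/s and linear speed of spool_4 above 0.01 m/s))), for 0.1 s.
3. it has been rolled to the stop end, still on the plate (((x of spool_1_mid in the frame of plate between -0.055 and 0.055 m and y of spool_1_mid in the frame of plate between -0.155 and -0.1 m and z of spool_1_mid in the frame of plate between 0.032 and 0.046 m and angle between the x axis of spool_1 and the x axis of plate, either way round below 0.35 rad and contact force between spool_1 and plate above 0.05 N) or (x of spool_2_mid in the frame of plate between -0.055 and 0.055 m and y of spool_2_mid in the frame of plate between -0.155 and -0.1 m and z of spool_2_mid in the frame of plate between 0.032 and 0.046 m and angle between the x axis of spool_2 and the x axis of plate, either way round below 0.35 rad and contact force between spool_2 and plate above 0.05 N) or (x of spool_3_mid in the frame of plate between -0.055 and 0.055 m and y of spool_3_mid in the frame of plate between -0.155 and -0.1 m and z of spool_3_mid in the frame of plate between 0.032 and 0.046 m and angle between the x axis of spool_3 and the x axis of plate, either way round below 0.35 rad and contact force between spool_3 and plate above 0.05 N) or (x of spool_4_mid in the frame of plate between -0.055 and 0.055 m and y of spool_4_mid in the frame of plate between -0.155 and -0.1 m and z of spool_4_mid in the frame of plate between 0.032 and 0.046 m and angle between the x axis of spool_4 and the x axis of plate, either way round below 0.35 rad and contact force between spool_4 and plate above 0.05 N))), for 0.05 s.
At the end, for the whole second after the job is handed in: The red-ended groove is empty; its spool is let go: a true one lying across the lane on its floor (centre 26 to 38 mm up), a faulty one inside the reject tray. The other three spools are within 10 mm of their starts, the ready spool is in the lane, the small tools within 30 mm of their starts (((x of spool_1_mid in the frame of lane between -0.008 and 0.008 m and y of spool_1_mid in the frame of lane between -0.09 and 0.09 m and z of spool_1_mid in the frame of lane between 0.026 and 0.038 m and angle between the x axis of spool_1 and the x axis of lane, either way round below 0.15 rad and linear speed of spool_1 below 0.05 m/s and distance of each of spool_2_mid, spool_3_mid, spool_4_mid from where it was at the start of the episode below 0.01 m) or (x of spool_2_mid in the frame of tray between -0.055 and 0.055 m and y of spool_2_mid in the frame of tray between -0.075 and 0.075 m and z of spool_2_mid in the frame of tray between 0.015 and 0.05 m and linear speed of spool_2 below 0.15 m/s and distance of each of spool_1_mid, spool_3_mid, spool_4_mid from where it was at the start of the episode below 0.01 m) or (x of spool_3_mid in the frame of tray between -0.055 and 0.055 m and y of spool_3_mid in the frame of tray between -0.075 and 0.075 m and z of spool_3_mid in the frame of tray between 0.015 and 0.05 m and linear speed of spool_3 below 0.15 m/s and distance of each of spool_1_mid, spool_2_mid, spool_4_mid from where it was at the start of the episode below 0.01 m) or (x of spool_4_mid in the frame of lane between -0.008 and 0.008 m and y of spool_4_mid in the frame of lane between -0.09 and 0.09 m and z of spool_4_mid in the frame of lane between 0.026 and 0.038 m and angle between the x axis of spool_4 and the x axis of lane, either way round below 0.15 rad and linear speed of spool_4 below 0.05 m/s and distance of each of spool_1_mid, spool_2_mid, spool_3_mid from where it was at the start of the episode below 0.01 m)) and distance between each of spool_1_mid, spool_2_mid, spool_3_mid, spool_4_mid and next_groove above 0.04 m and x of ready in the frame of lane between -0.008 and 0.008 m and y of ready in the frame of lane between -0.09 and 0.09 m and z of ready in the frame of lane between 0.026 and 0.038 m and distance of each of snips, pin_jar, tape, screwdriver from where it was at the start of the episode below 0.03 m); the robot touches nothing.
It also fails if it takes over 64 s, if anything falls off the work surface, if the arm or the gripper's body presses on something with over 40 N, if the wrist force passes 120 N, or if a joint passes its speed limit or range.

ROBOT

A 6-joint arm with a two-finger parallel gripper is mounted at the origin on the work surface. World frame = base frame: x ahead of the robot, y to its left, z up, the work surface at z = 0. Lengths are in mm, angles in rad, forces in N, time in s.
With the tool pointing down it reaches from about 350 to 850 mm from the base axis. Payload 8.1 kg.
Tool frame: the origin (TCP) lies at the very end of the fingers, on their centre line; the grasp point (between the pads) lies 19 mm behind it; z points along the fingers, y is the line along which they close (so a half turn about z gives the same grasp; the last joint's range is limited). The gripper opens to 85 mm and grips with 20 to 120 N. Pads are 22 mm wide; open, the fingers measure 114 mm over their backs; the gripper's body (76 mm by 85 mm) begins 54 mm behind the grasp point. The pads swing forward as they close: fully open they stand 13 mm farther back than shut.
Start: joints at [-1.377, 0.13, 1.488, -0, 1.523, -0.085], TCP at [165.142, -576.831, 231.292] pointing down, gripper open.
Joint ranges: [-2.96, 2.96], [-0.89, 2.26], [0.02, 2.5], [-1.34, 4.48], [0, 2.73], [-2.66, 2.66]. Speed limits (rad/s): [2.39, 2.39, 2.79, 3.14, 3.14, 3.14].

INTERFACE

Orientations are given as a unit quaternion [x, y, z, w].
In Python, from station import ctrl gives the robot as it stands.
- The arm moves only by the tool arm_command, never from a script. Its argument "targets" is a list of rows, each an object of numbers: "tx", "ty", "tz": the shift along the tool's x, y, z in m; "wx", "wy", "wz": the turn, a rotation vector about the tool's x, y, z in degrees; "grip": the closure in counts, from 0 (fully open) to 255 (shut). A call has 1 to 8 rows; each row is the pose to reach, as a shift and turn from the pose commanded when the call began, along the tool's axes at that moment; what a row does not reach only later rows make up. A row lasts 1/8 s, in which the tool goes at most 62.5 mm and 10.7 degrees, less where a joint would pass 70% of its speed; a pose out of reach is approached as far as the arm can. A call with a gripper value outside its range is refused whole. The fingers move at their own pace and stop on an object; the grip force is fixed at half the most. Time passes only in rows, so rows that repeat a pose let the fingers close. It gives the time, the measured TCP pose, the force, the opening and the grip force at its end, in the units of the state.
- ctrl.observe(): the state, without advancing time (a new reading comes with each control period).
- ctrl.capture(name): name is "scene" or "top" or "wrist"; returns a dict with "img" (420x560x3 uint8, red, green, blue), "camera_matrix" (3x3 intrinsics, pixels), "pose" (4x4, takes a point from camera to world coordinates); the wrist camera has in their place "T_tool_cam" (4x4, takes a point from camera to tool coordinates, whose origin is the TCP and whose axes are the flange's). Camera axes: x right, y down, z forward; pixel columns grow to the right and rows downward; lengths in mm; the calibration is good to about 2 mm. A picture is of the moment at which its call begins: read the wrist's pose just before it. There is no depth.
- ctrl.finish_job(): hands the job in; it is judged then, once.
The state is a dict: "time": time; "joint_positions": joint angles; "joint_velocities": joint speeds; "tau": joint torques, N m; "tcp_pos": TCP position; "tcp_rot": TCP orientation; "contact_force": force on the tool from outside, world axes, zero at the start; "moment": the same for the moment, N m; "width": finger opening in mm; "grasp_force": force on a finger pad.
Only numpy, scipy, OpenCV 4.12 (cv2) and the standard library are available. Lean on these libraries where they do the work, as an engineer would, in place of code of your own. Each camera call takes 0.05 s, during which the arm holds its last target. There are 200 camera calls.

## Working session

There is one attempt and no reset: what is moved stays moved. The work goes in short steps, Python scripts to look and compute and a tool call to move; the robot and the scene stay as the last step left them, time stands still between calls to the robot, and variables do not carry over. Pictures are saved under pics/ and viewed, at most 10 in all, crops included, and the job is handed in when it is done.

Besides the shell and the picture viewer there is one more tool, called after "Call:" as name(argument=value, ...), one argument or row to a line, values as JSON. arm_command: Moves the arm, as the interface text tells. Its arguments: {"type":"object","properties":{"targets":{"type":"array","items":{"type":"object","properties":{"tx":{"type":"number"},"ty":{"type":"number"},"tz":{"type":"number"},"wx":{"type":"number"},"wy":{"type":"number"},"wz":{"type":"number"},"grip":{"type":"number"}}}}},"required":["targets"]}

```bash
ls; mkdir -p pics; python3 - <<'E'
from station import ctrl
import cv2,numpy as np
s=ctrl.observe();print(s)
for n in("top","scene"):
    c=ctrl.capture(n);cv2.imwrite(f"pics/{n}0.png",c["img"][:,:,::-1]);print(n,c["camera_matrix"],c["pose"])
    np.savez(f"{n}.npz",K=c["camera_matrix"],T=c["pose"])
w=ctrl.capture("wrist");print(w["camera_matrix"],w["T_tool_cam"]);np.savez("wrist.npz",K=w["camera_matrix"],T=w["T_tool_cam"])
E
```

```text
pics
{'time': 0.0, 'joint_positions': array([-1.37739964e+00,  1.31213598e-01,  1.48930903e+00, -6.31828110e-06,
        1.52298730e+00, -8.54123519e-02]), 'joint_velocities': array([-0.00091999, -0.00073123, -0.00086093,  0.00198216, -0.00037318,
       -0.00061036]), 'tau': array([ 6.80405219e-05, -5.69397604e+01, -5.00550199e+01, -4.39451560e-04,
        1.46280380e-02,  1.00730340e-04]), 'tcp_pos': array([ 165.03007678, -576.2724468 ,  230.19677347]), 'tcp_rot': array([ 9.90298440e-01,  1.38953523e-01, -5.48846276e-05, -9.57071562e-04]), 'contact_force': array([0.73036185, 0.09505371, 0.75139016]), 'moment': array([0.02409514, 0.00643187, 0.0171761 ]), 'grasp_force': 0.0, 'width': 85.2664829037906}
top [[502.98725217   0.         284.78839136]
 [  0.         502.98725217 206.60364894]
 [  0.           0.           1.        ]] [[ 1.73116555e-02 -9.98456476e-01  5.27728326e-02  4.03928677e+02]
 [-9.99600307e-01 -1.84630445e-02 -2.14089353e-02  3.56667698e+01]
 [ 2.23502372e-02 -5.23811155e-02 -9.98377026e-01  1.44854065e+03]
 [ 0.00000000e+00  0.00000000e+00  0.00000000e+00  1.00000000e+00]]
scene [[391.96185518   0.         278.03225942]
 [  0.         391.96185518 212.05123402]
 [  0.           0.           1.        ]] [[-4.78674684e-01  6.52408970e-01 -5.87565386e-01  1.16464183e+03]
 [ 8.77989355e-01  3.53942614e-01 -3.22272118e-01  3.96493797e+02]
 [-2.28879175e-03 -6.70139658e-01 -7.42231500e-01  8.98725133e+02]
 [ 0.00000000e+00  0.00000000e+00  0.00000000e+00  1.00000000e+00]]
[[326.09664265   0.         279.05068465]
 [  0.         326.09664265 212.5926374 ]
 [  0.           0.           1.        ]] [[-1.30942478e-03 -9.63269971e-01 -2.68531654e-01  6.81457271e+01]
 [ 9.99998307e-01 -1.60850877e-03  8.93770358e-04  4.60275640e-01]
 [-1.29287767e-03 -2.68530029e-01  9.63270446e-01 -1.41531063e+02]
 [ 0.00000000e+00  0.00000000e+00  0.00000000e+00  1.00000000e+00]]
```

View pics/top0.png

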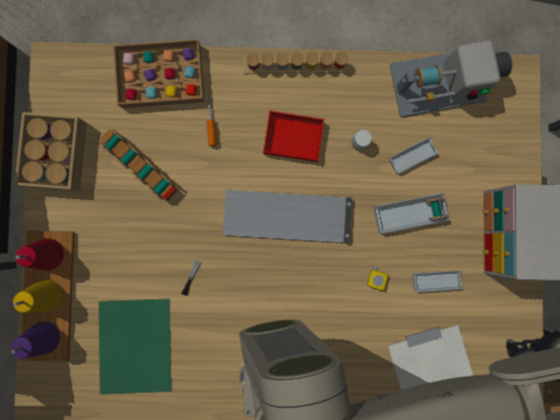

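View pics/scene0.png

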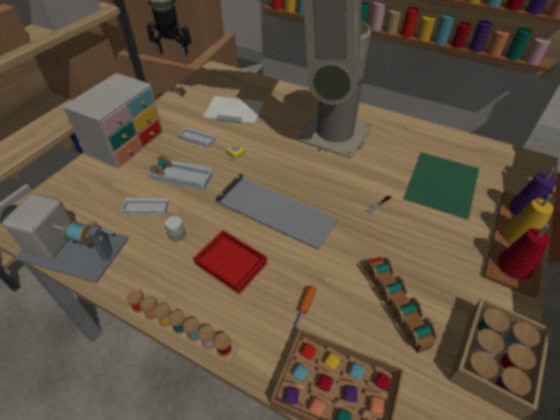

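The top picture shows the block from (105,137) to its red end at (172,194), with the target spool at about (163,185). The plate runs from (225,191) to (350,242) with the dark stop on the right. The tray is at (294,136). The only lane of full size is at (412,214), holding the ready spool at (438,208).

Look-alikes:
- **Small lanes:** (414,156) and (438,281).
- **Spools in the other grooves:** (148,172), (132,156) and (115,142).
- **Other spools:** the row at (298,62), and those in the boxes and on the machine.

I choose the spool at (163,185) and the lane at (412,214).

```bash
cat > h.py <<'E'
import numpy as np,cv2
from scipy.spatial.transform import Rotation as R
from station import ctrl
def ray(n,s=None):
    d=np.load(n+".npz");K,T=d["K"],d["T"]
    if n=="wrist":
        A=np.eye(4);A[:3,:3]=R.from_quat(s["tcp_rot"]).as_matrix();A[:3,3]=s["tcp_pos"];T=A@T
    return K,T
def w(n,px,z,s=None):
    K,T=ray(n,s);px=np.atleast_2d(px).astype(float)
    d=np.c_[px,np.ones(len(px))]@np.linalg.inv(K).T@T[:3,:3].T
    return (T[:3,3]+d*((z-T[2,3])/d[:,2:]))[:,:2]
def proj(n,p,s=None):
    K,T=ray(n,s);q=(np.atleast_2d(p)-T[:3,3])@T[:3,:3]@K.T
    return q[:,:2]/q[:,2:]
def move(goal,yaw=None,s=None):
    "tool-frame shift/turn from measured pose to world TCP goal (mm), tool down, tool y axis along yaw (mod 180)"
    s=s or ctrl.observe();r=R.from_quat(s["tcp_rot"])
    M=r.as_matrix();t=(np.array(goal)-s["tcp_pos"])@M/1000
    if yaw is None:return t.round(4)
    best=None
    for y in(yaw,yaw+np.pi):
        Y=np.array([np.cos(y),np.sin(y),0]);Z=np.array([0,0,-1.]);X=np.cross(Y,Z)
        v=(r.inv()*R.from_matrix(np.c_[X,Y,Z])).as_rotvec(degrees=True)
        if best is None or np.linalg.norm(v)<np.linalg.norm(best):best=v
    return t.round(4),best.round(1)
E
python3 - <<'E'
from h import *
im=cv2.imread("pics/top0.png");hsv=cv2.cvtColor(im,cv2.COLOR_BGR2HSV)
def show(n,pts,z):
    p=w("top",pts,z);print(n,p.round(0).tolist(),"c",p.mean(0).round(1));return p
show("plate",[(225,191),(351,199),(349,242),(223,235)],12)
m=cv2.inRange(hsv,(0,180,90),(8,255,255))|cv2.inRange(hsv,(172,180,90),(180,255,255))
m[:,:240]=0;m[:100]=0;m[170:]=0;m[:,340:]=0
r=cv2.minAreaRect(cv2.findNonZero(m));print("tray",r,w("top",r[0],35),show("tc",cv2.boxPoints(r),35))
m=cv2.inRange(hsv,(75,90,40),(100,255,255));m2=m*0;m2[125:205,95:185]=m[125:205,95:185]
n,l,st,c=cv2.connectedComponentsWithStats(m2)
for i in range(1,n):
    if st[i,4]>8:print("teal",c[i],st[i,4],w("top",c[i],44))
show("blockends",[(105,137),(172,194)],40)
g=cv2.resize(im[120:210,90:185],None,fx=4,fy=4,interpolation=cv2.INTER_CUBIC)
g2=cv2.resize(im[180:252,360:460],None,fx=4,fy=4,interpolation=cv2.INTER_CUBIC)
h=max(g.shape[0],g2.shape[0]);o=np.zeros((h,780,3),np.uint8);o[:g.shape[0],:380]=g;o[:g2.shape[0],380:]=g2
cv2.imwrite("pics/crop0.png",o)
E
```

```text
plate [[521.0, 177.0], [505.0, -185.0], [382.0, -180.0], [396.0, 179.0]] c [451.1  -2.4]
tc [[632.0, 70.0], [751.0, 54.0], [731.0, -102.0], [611.0, -86.0]] c [681.5 -16. ]
tray ((293.5135498046875, 135.41323852539062), (55.42236328125, 41.983970642089844), 8.841814994812012) [[681.32095292 -15.89821389]] [[ 632.41707871   69.93441881]
 [ 751.49324728   53.94134933]
 [ 730.52955593 -102.26568512]
 [ 611.36514572  -85.52231644]]
teal [112.22413793 141.74137931] 116 [[650.72523026 490.93976561]]
teal [128.0862069  156.44827586] 116 [[610.28858698 445.53493977]]
teal [144.62393162 171.33333333] 117 [[569.45701008 398.31593059]]
teal [160.95689655 186.10344828] 116 [[529.00228346 351.75114732]]
blockends [[664.0, 513.0], [508.0, 321.0]] c [586.1 417. ]
```

View pics/crop0.png

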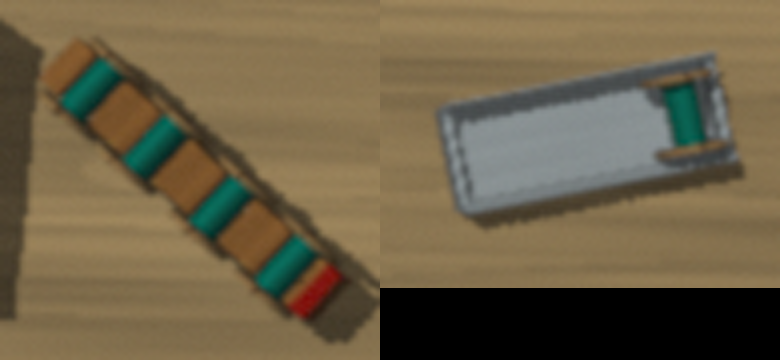

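The crop confirms the target: the teal spool next to the red end, at crop (287,265), and the large lane holding the ready spool at crop (685,115). I'll move above the block now.

```bash
python3 - <<'E'
from h import *
print(move((420,-150,231),np.radians(-60)))
print(w("top",[(375,206.2),(443.8,193.2),(450,220),(381.2,233.8)],28).round(0))
E
```

```text
(array([ 0.3624, -0.3398,  0.    ]), array([ -0.1,  -0. , -14. ]))
[[ 485. -251.]
 [ 526. -448.]
 [ 450. -466.]
 [ 407. -269.]]
```

Call:
arm_command(
  targets=[
    {"tx":0.045,"ty":-0.042,"wz":-2},
    {"tx":0.09,"ty":-0.085,"wz":-4},
    {"tx":0.135,"ty":-0.127,"wz":-6},
    {"tx":0.18,"ty":-0.17,"wz":-8},
    {"tx":0.225,"ty":-0.212,"wz":-10},
    {"tx":0.27,"ty":-0.255,"wz":-12},
    {"tx":0.315,"ty":-0.297,"wz":-13},
    {"tx":0.362,"ty":-0.34,"wz":-14},
  ],
)

```text
invalid input
```

```bash
python3 - <<'E'
from h import *
s=ctrl.observe();print(s["tcp_pos"],s["time"])
print(move((526,348,190),np.radians(-41.2)))
E
```

```text
[ 165.07993642 -576.40385895  230.47531446] 0.15
(array([ 0.6014, -0.7893,  0.0417]), array([ -0.1,  -0. , -32.8]))
```

Call:
arm_command(
  targets=[
    {"tx":0.045,"ty":-0.042,"tz":0,"wx":0,"wy":0,"wz":-2,"grip":0},
    {"tx":0.09,"ty":-0.085,"tz":0,"wx":0,"wy":0,"wz":-4,"grip":0},
    {"tx":0.135,"ty":-0.127,"tz":0,"wx":0,"wy":0,"wz":-6,"grip":0},
    {"tx":0.18,"ty":-0.17,"tz":0,"wx":0,"wy":0,"wz":-8,"grip":0},
    {"tx":0.225,"ty":-0.212,"tz":0,"wx":0,"wy":0,"wz":-10,"grip":0},
    {"tx":0.27,"ty":-0.255,"tz":0,"wx":0,"wy":0,"wz":-12,"grip":0},
    {"tx":0.315,"ty":-0.297,"tz":0,"wx":0,"wy":0,"wz":-13,"grip":0},
    {"tx":0.362,"ty":-0.34,"tz":0,"wx":0,"wy":0,"wz":-14,"grip":0},
  ],
)

```text
time: 1.15
tcp_pos: [419.6, -149.5, 231.4]
tcp_rot: [0.966, 0.259, 0.0, 0.0]
contact_force: [1.0, 0.3, 0.8]
width: 85.2
grasp_force: 0.0
```

```bash
python3 - <<'E'
from h import *
s=ctrl.observe();print(s["tcp_pos"],s["time"])
print(move((526,348,190),np.radians(-41.2)))
E
```

```text
[ 419.55190101 -149.50411919  231.35584363] 1.15
(array([ 0.3409, -0.3777,  0.0412]), array([  0. ,  -0. , -18.8]))
```

Call:
arm_command(
  targets=[
    {"tx":0.043,"ty":-0.045,"tz":0,"wx":0,"wy":0,"wz":-2,"grip":0},
    {"tx":0.085,"ty":-0.09,"tz":0,"wx":0,"wy":0,"wz":-5,"grip":0},
    {"tx":0.128,"ty":-0.135,"tz":0,"wx":0,"wy":0,"wz":-7,"grip":0},
    {"tx":0.17,"ty":-0.18,"tz":0,"wx":0,"wy":0,"wz":-9,"grip":0},
    {"tx":0.213,"ty":-0.225,"tz":0,"wx":0,"wy":0,"wz":-12,"grip":0},
    {"tx":0.256,"ty":-0.27,"tz":0.01,"wx":0,"wy":0,"wz":-14,"grip":0},
    {"tx":0.298,"ty":-0.315,"tz":0.025,"wx":0,"wy":0,"wz":-17,"grip":0},
    {"tx":0.338,"ty":-0.358,"tz":0.041,"wx":0,"wy":0,"wz":-19,"grip":0},
  ],
)

```text
time: 2.15
tcp_pos: [533.1, 329.7, 189.8]
tcp_rot: [0.91, 0.415, 0.0, 0.0]
contact_force: [1.0, -0.1, 1.2]
width: 85.3
grasp_force: 0.0
```

```bash
cat > look.py <<'E'
from h import *
import sys
def look(name):
    s=ctrl.observe();c=ctrl.capture("wrist");cv2.imwrite(f"pics/{name}.png",c["img"][:,:,::-1])
    print(s["tcp_pos"].round(1),s["time"]);np.savez(f"pics/{name}.npz",tcp_pos=s["tcp_pos"],tcp_rot=s["tcp_rot"]);return s,c["img"][:,:,::-1].copy()
def teal(im):
    hsv=cv2.cvtColor(im,cv2.COLOR_BGR2HSV);m=cv2.inRange(hsv,(75,90,30),(100,255,255))
    n,l,st,c=cv2.connectedComponentsWithStats(m)
    return [cv2.minAreaRect(cv2.findNonZero((l==i).astype(np.uint8))) for i in range(1,n) if st[i,4]>300]
E
python3 - <<'E'
from look import *
s,im=look("w1")
for r in teal(im):
    print(r); print(w("wrist",r[0],46,s), w("wrist",cv2.boxPoints(r),44,s).round(1).tolist())
E
```

```text
[533.1 329.7 189.8] 2.15
((260.5, 32.0), (32.0, 57.0), 90.0)
[[612.01249527 441.55473049]] [[602.9, 465.0], [636.6, 435.7], [621.8, 418.4], [587.3, 448.4]]
((261.0, 112.5), (27.0, 54.0), 90.0)
[[571.88310533 396.17395997]] [[562.0, 419.1], [596.0, 389.5], [581.9, 373.0], [547.2, 403.2]]
((261.5, 182.5), (25.0, 51.0), 90.0)
[[532.65935737 351.73017893]] [[522.8, 374.6], [556.8, 345.1], [542.1, 327.9], [507.4, 358.1]]
((14.000001907348633, 321.4999694824219), (40.99999237060547, 27.999996185302734), 90.0)
[[252.12768762 409.34250597]] [[258.4, 432.8], [279.3, 414.6], [240.9, 385.4], [219.3, 404.2]]
```

View pics/w1.png

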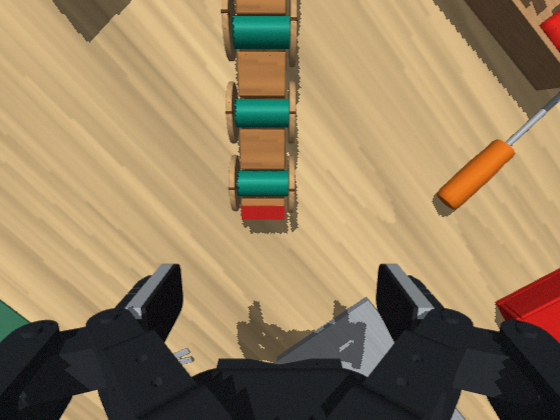

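The wrist picture shows the target spool at (261,183) with the red end below it at (262,212). The fingers sit parallel to its flange faces. The flanges are clear on both sides.

```bash
python3 - <<'E'
from h import *
s=ctrl.observe()
print(w("wrist",[(261.5,182.5),(261.,112.5)],41,s))
print(move((532,350.5,15),np.radians(-41.2)))
E
```

```text
[[530.15186865 357.59579622]
 [569.14637056 402.1651153 ]]
(array([ 0.0122, -0.0086,  0.1695]), array([-0.3,  0.1,  0.5]))
```

```bash
python3 - <<'E'
from h import *
s=dict(np.load("pics/w1.npz"))
print(w("wrist",[(261.5,182.5),(261.,112.5)],41,s),ctrl.observe()["tcp_pos"])
print(move((531.5,351,15),np.radians(-41.2)))
E
```

```text
[[531.86439645 351.21873773]
 [571.77546135 396.44130625]] [531.44614384 335.42122949 184.50627595]
(array([ 0.0123, -0.0093,  0.1695]), array([-0.3,  0.1,  0.5]))
```

Call:
arm_command(
  targets=[
    {"tx":0,"ty":0,"tz":0,"wx":0,"wy":0,"wz":0,"grip":0},
    {"tx":0,"ty":0,"tz":0,"wx":0,"wy":0,"wz":0,"grip":0},
  ],
)

```text
time: 2.45
tcp_pos: [533.0, 326.8, 190.7]
tcp_rot: [0.91, 0.414, 0.0, 0.0]
contact_force: [0.3, -0.2, 0.2]
width: 85.2
grasp_force: 0.0
```

```bash
python3 - <<'E'
from h import *
for z in(75,15):print(move((531.5,351,z),np.radians(-41.2)))
E
```

```text
(array([ 0.0172, -0.0171,  0.1157]), array([ 0. , -0. ,  0.1]))
(array([ 0.0172, -0.0171,  0.1757]), array([ 0. , -0. ,  0.1]))
```

Call:
arm_command(
  targets=[
    {"tx":0.017,"ty":-0.017,"tz":0.05,"wx":0,"wy":0,"wz":0,"grip":0},
    {"tx":0.017,"ty":-0.017,"tz":0.1,"wx":0,"wy":0,"wz":0,"grip":0},
    {"tx":0.017,"ty":-0.017,"tz":0.14,"wx":0,"wy":0,"wz":0,"grip":0},
    {"tx":0.017,"ty":-0.017,"tz":0.165,"wx":0,"wy":0,"wz":0,"grip":0},
    {"tx":0.017,"ty":-0.017,"tz":0.176,"wx":0,"wy":0,"wz":0,"grip":0},
    {"tx":0.017,"ty":-0.017,"tz":0.176,"wx":0,"wy":0,"wz":0,"grip":0},
  ],
)

```text
time: 3.2
tcp_pos: [531.7, 350.8, 15.0]
tcp_rot: [0.91, 0.414, 0.0, 0.0]
contact_force: [1.4, -0.3, 0.1]
width: 85.6
grasp_force: 0.0
```

Call:
arm_command(
  targets=[
    {"tx":0,"ty":0,"tz":0,"wx":0,"wy":0,"wz":0,"grip":80},
    {"tx":0,"ty":0,"tz":0,"wx":0,"wy":0,"wz":0,"grip":140},
    {"tx":0,"ty":0,"tz":0,"wx":0,"wy":0,"wz":0,"grip":140},
    {"tx":0,"ty":0,"tz":0,"wx":0,"wy":0,"wz":0,"grip":140},
  ],
)

```text
time: 3.7
tcp_pos: [532.6, 352.2, 16.4]
tcp_rot: [0.91, 0.415, 0.002, 0.0]
contact_force: [-1.1, -1.6, 6.5]
width: 55.2
grasp_force: 62.8
```

Call:
arm_command(
  targets=[
    {"tx":0,"ty":0,"tz":-0.02,"wx":0,"wy":0,"wz":0,"grip":140},
    {"tx":0,"ty":0,"tz":-0.06,"wx":0,"wy":0,"wz":0,"grip":140},
    {"tx":0,"ty":0,"tz":-0.1,"wx":0,"wy":0,"wz":0,"grip":140},
    {"tx":0,"ty":0,"tz":-0.1,"wx":0,"wy":0,"wz":0,"grip":140},
  ],
)

```text
time: 4.2
tcp_pos: [534.2, 353.4, 120.9]
tcp_rot: [0.91, 0.415, 0.005, -0.0]
contact_force: [-0.8, -0.5, -1.2]
width: 55.4
grasp_force: 66.0
```

```bash
python3 - <<'E'
from h import *
print(move((456,108,115),np.radians(-2.5)),ctrl.observe()["width"])
E
```

```text
(array([-0.2365,  0.102 ,  0.0042]), array([  0.3,  -0.4, -38.5])) 55.41394493351617
```

Call:
arm_command(
  targets=[
    {"tx":-0.04,"ty":0.017,"tz":0,"wx":0,"wy":0,"wz":-6,"grip":140},
    {"tx":-0.085,"ty":0.037,"tz":0,"wx":0,"wy":0,"wz":-13,"grip":140},
    {"tx":-0.13,"ty":0.056,"tz":0,"wx":0,"wy":0,"wz":-20,"grip":140},
    {"tx":-0.175,"ty":0.075,"tz":0,"wx":0,"wy":0,"wz":-28,"grip":140},
    {"tx":-0.215,"ty":0.093,"tz":0,"wx":0,"wy":0,"wz":-35,"grip":140},
    {"tx":-0.2365,"ty":0.102,"tz":0,"wx":0,"wy":0,"wz":-38.5,"grip":140},
    {"tx":-0.2365,"ty":0.102,"tz":0,"wx":0,"wy":0,"wz":-38.5,"grip":140},
  ],
)

```text
time: 5.08
tcp_pos: [452.2, 105.0, 114.2]
tcp_rot: [0.723, 0.691, -0.0, -0.0]
contact_force: [-0.1, 0.5, 0.0]
width: 55.2
grasp_force: 66.1
```

```bash
python3 - <<'E'
from look import *
s,im=look("w2")
print(move((456,108,24),np.radians(-2.5)))
E
```

```text
[452.2 105.  114.2] 5.075
(array([0.0022, 0.0032, 0.0904]), array([ 0. , -0. , -0.2]))
```

View pics/w2.png

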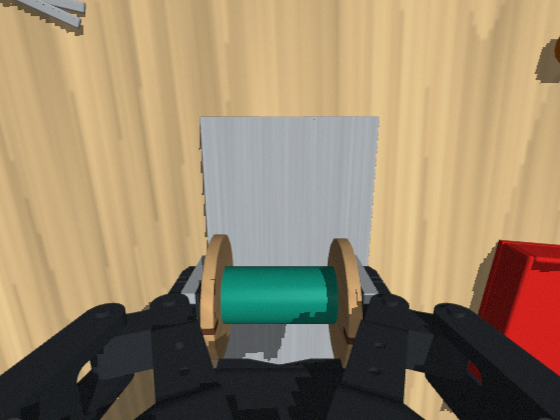

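The wrist picture shows the spool held level over the plate. The barrel is at (279,295) and the plate's open end is the edge from (200,117) to (378,117).

```bash
python3 - <<'E'
from h import *
s=dict(np.load("pics/w2.npz"))
p=w("wrist",[(201,117),(378,117),(206,230),(372.,240),(279,295)],12,s);print(p)
e=p[1]-p[0];print(np.degrees(np.arctan2(e[1],e[0])),np.linalg.norm(e))
print(w("wrist",[(279,295)],133,s))
E
```

```text
[[400.34363774 178.90730137]
 [527.1550736  172.87437891]
 [394.73081019  93.67885528]
 [525.57539534  79.03436361]
 [449.43072628  33.81418846]]
-2.7237336307105804 126.95485977409722
[[452.65009759 102.95807324]]
```

Call:
arm_command(
  targets=[
    {"tx":0.002,"ty":0.004,"tz":0.04,"wx":0,"wy":0,"wz":0,"grip":140},
    {"tx":0.002,"ty":0.004,"tz":0.075,"wx":0,"wy":0,"wz":0,"grip":140},
    {"tx":0.002,"ty":0.004,"tz":0.088,"wx":0,"wy":0,"wz":0,"grip":140},
    {"tx":0.002,"ty":0.004,"tz":0.0925,"wx":0,"wy":0,"wz":0,"grip":140},
    {"tx":0.002,"ty":0.004,"tz":0.0935,"wx":0,"wy":0,"wz":0,"grip":140},
    {"tx":0.002,"ty":0.004,"tz":0.0935,"wx":0,"wy":0,"wz":0,"grip":140},
  ],
)

```text
time: 5.88
tcp_pos: [458.1, 108.2, 22.0]
tcp_rot: [0.723, 0.691, 0.001, 0.001]
contact_force: [0.6, -0.4, -0.4]
width: 55.3
grasp_force: 66.1
```

Call:
arm_command(
  targets=[
    {"tx":0,"ty":0,"tz":0.001,"wx":0,"wy":0,"wz":0,"grip":140},
    {"tx":0,"ty":0,"tz":0.002,"wx":0,"wy":0,"wz":0,"grip":140},
    {"tx":0,"ty":0,"tz":0.002,"wx":0,"wy":0,"wz":0,"grip":140},
  ],
)

```text
time: 6.25
tcp_pos: [457.9, 108.2, 20.2]
tcp_rot: [0.723, 0.691, 0.001, 0.0]
contact_force: [-2.6, 0.1, 9.3]
width: 55.3
grasp_force: 67.6
```

Contact with the plate, so I open now.

Call:
arm_command(
  targets=[
    {"tx":0,"ty":0,"tz":0,"wx":0,"wy":0,"wz":0,"grip":60},
    {"tx":0,"ty":0,"tz":0,"wx":0,"wy":0,"wz":0,"grip":0},
    {"tx":0,"ty":0,"tz":0,"wx":0,"wy":0,"wz":0,"grip":0},
    {"tx":0,"ty":0,"tz":0,"wx":0,"wy":0,"wz":0,"grip":0},
    {"tx":0,"ty":0,"tz":0,"wx":0,"wy":0,"wz":0,"grip":0},
    {"tx":0,"ty":0,"tz":-0.05,"wx":0,"wy":0,"wz":0,"grip":0},
    {"tx":0,"ty":0,"tz":-0.1,"wx":0,"wy":0,"wz":0,"grip":0},
    {"tx":0,"ty":0,"tz":-0.1,"wx":0,"wy":0,"wz":0,"grip":0},
  ],
)

```text
time: 7.25
tcp_pos: [460.6, 108.5, 123.7]
tcp_rot: [0.722, 0.691, 0.004, 0.003]
contact_force: [-0.0, 0.1, -0.7]
width: 85.4
grasp_force: 0.0
```

```bash
python3 - <<'E'
from look import *
s,im=look("w3")
for r in teal(im):print(r,w("wrist",r[0],38,s),w("wrist",cv2.boxPoints(r),38,s).round(1).tolist())
E
```

```text
[460.6 108.5 123.7] 7.25
((278.8970642089844, 222.2063446044922), (32.390438079833984, 64.3123550415039), 88.21009063720703) [[461.78500827 106.10173494]] [[438.8, 118.7], [485.1, 117.9], [485.4, 93.2], [437.8, 93.9]]
```

View pics/w3.png

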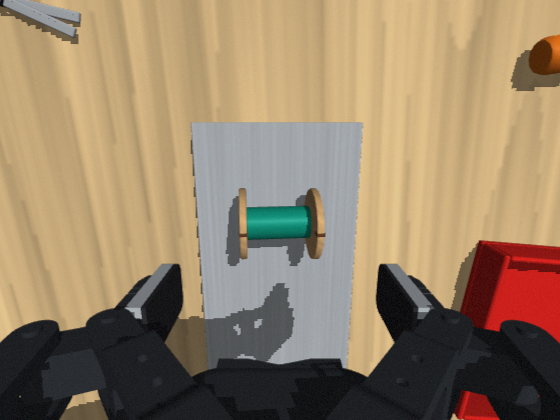

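The wrist picture shows the spool on the plate, let go, with its barrel at (279,222). The left flange looks thinner than the right one, which hints at a tilt. I'll measure at several phases of the roll with both cameras.

```bash
cat > tilt.py <<'E'
from look import *
def scene(name):
    c=ctrl.capture("scene");im=c["img"][:,:,::-1].copy();cv2.imwrite(f"pics/{name}.png",im)
    q=proj("scene",[[455,y,45] for y in(185,-175)]);hsv=cv2.cvtColor(im,cv2.COLOR_BGR2HSV)
    m=cv2.inRange(hsv,(75,90,30),(100,255,255));k=m*0;cv2.line(k,tuple(map(int,q[0])),tuple(map(int,q[1])),255,34);m&=k
    ys,xs=np.nonzero(m)
    if len(xs)<20:return print("few",len(xs))
    p=np.c_[xs,ys].astype(float);c0=p.mean(0);W=w("scene",c0,38)[0]
    v=np.linalg.svd(p-c0,full_matrices=False)[2][0];
    u=np.array([.9989,-.0471,0])
    best=min(np.arange(-.3,.3,.005),key=lambda t:abs(np.cross(v,np.diff(proj("scene",[np.r_[W,38]-23*(u*np.cos(t)+[0,0,np.sin(t)]),np.r_[W,38]+23*(u*np.cos(t)+[0,0,np.sin(t)])]),axis=0)[0])))
    print(len(xs),"pos",W.round(1),"tilt",round(best,3))
E
python3 - <<'E' 2>/dev/null
from tilt import *
scene("s1")
print(move((463,148,123),np.radians(-2.7)),move((463,148,30),np.radians(-2.7)))
E
```

```text
62 pos [448.5 107.1] tilt 0.17
(array([ 0.0401,  0.0038, -0.0038]), array([ 0.1, -0. ,  0.2])) (array([0.0401, 0.0037, 0.0892]), array([ 0.1, -0. ,  0.2]))
```

Call:
arm_command(
  targets=[
    {"tx":0.04,"ty":0.004,"tz":0,"wx":0,"wy":0,"wz":0,"grip":255},
    {"tx":0.04,"ty":0.004,"tz":0,"wx":0,"wy":0,"wz":0,"grip":255},
    {"tx":0.04,"ty":0.004,"tz":0,"wx":0,"wy":0,"wz":0,"grip":255},
    {"tx":0.04,"ty":0.004,"tz":0.03,"wx":0,"wy":0,"wz":0,"grip":255},
    {"tx":0.04,"ty":0.004,"tz":0.06,"wx":0,"wy":0,"wz":0,"grip":255},
    {"tx":0.04,"ty":0.004,"tz":0.082,"wx":0,"wy":0,"wz":0,"grip":255},
    {"tx":0.04,"ty":0.004,"tz":0.089,"wx":0,"wy":0,"wz":0,"grip":255},
    {"tx":0.04,"ty":0.004,"tz":0.089,"wx":0,"wy":0,"wz":0,"grip":255},
  ],
)

```text
time: 8.35
tcp_pos: [462.3, 147.3, 29.5]
tcp_rot: [0.723, 0.691, -0.001, -0.0]
contact_force: [-0.4, -0.3, 0.3]
width: 0.1
grasp_force: 0.0
```

Call:
arm_command(
  targets=[
    {"tx":-0.015,"ty":0,"tz":0,"wx":0,"wy":0,"wz":0,"grip":255},
    {"tx":-0.022,"ty":0,"tz":0,"wx":0,"wy":0,"wz":0,"grip":255},
    {"tx":-0.029,"ty":0,"tz":0,"wx":0,"wy":0,"wz":0,"grip":255},
    {"tx":-0.036,"ty":0,"tz":0,"wx":0,"wy":0,"wz":0,"grip":255},
    {"tx":-0.043,"ty":0,"tz":0,"wx":0,"wy":0,"wz":0,"grip":255},
    {"tx":-0.05,"ty":0,"tz":0,"wx":0,"wy":0,"wz":0,"grip":255},
    {"tx":-0.057,"ty":0,"tz":0,"wx":0,"wy":0,"wz":0,"grip":255},
    {"tx":-0.064,"ty":0,"tz":0,"wx":0,"wy":0,"wz":0,"grip":255},
  ],
)

```text
time: 9.35
tcp_pos: [459.9, 83.5, 29.7]
tcp_rot: [0.722, 0.691, -0.0, -0.0]
contact_force: [-0.3, 0.2, 0.6]
width: -0.1
grasp_force: 0.0
```

```bash
python3 - <<'E' 2>/dev/null
from tilt import *
print(ctrl.observe()["tcp_pos"],ctrl.observe()["width"]);scene("s2");s,im=look("w4")
for r in teal(im):print(r,w("wrist",r[0],38,s))
o=np.hstack([cv2.resize(im,(460,345)),cv2.resize(cv2.imread("pics/s2.png")[140:270,190:360],(340,260))[:260]]) if 0 else None
a=cv2.resize(im,(400,300));b=cv2.resize(cv2.imread("pics/s2.png")[150:250,210:343],(400,300),interpolation=2)
cv2.imwrite("pics/m4.png",np.hstack([a,b]))
E
```

```text
[459.91796093  83.47483675  29.74599336] -0.07862375933074467
few 1
[459.9  82.8  29.7] 9.4
```

View pics/m4.png

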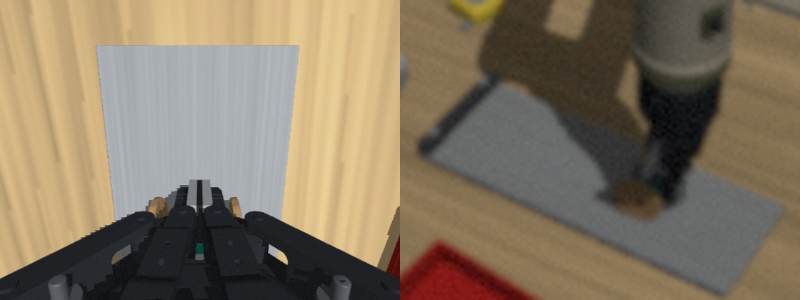

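The left half (wrist) shows the spool just ahead of the shut fingers, with its flanges at (157,207) and (236,207). The right half (scene) shows the spool on the plate under the gripper at (637,197). I'll lift for a clear look at this phase.

Call:
arm_command(
  targets=[
    {"tx":0.005,"ty":0,"tz":-0.04,"wx":0,"wy":0,"wz":0,"grip":255},
    {"tx":-0.01,"ty":0,"tz":-0.09,"wx":0,"wy":0,"wz":0,"grip":255},
    {"tx":-0.055,"ty":0,"tz":-0.094,"wx":0,"wy":0,"wz":0,"grip":255},
    {"tx":-0.055,"ty":0,"tz":-0.094,"wx":0,"wy":0,"wz":0,"grip":255},
    {"tx":-0.055,"ty":0,"tz":-0.094,"wx":0,"wy":0,"wz":0,"grip":255},
  ],
)

```text
time: 10.07
tcp_pos: [457.2, 29.2, 123.4]
tcp_rot: [0.723, 0.691, -0.0, -0.0]
contact_force: [0.3, -0.1, 0.9]
width: 0.1
grasp_force: 0.0
```

```bash
cat >> tilt.py <<'E'
def fit(name):
    "barrel ends from the teal mask -> left/right width (height cue), position, yaw"
    s,im=look(name);r=max(teal(im),key=lambda r:r[1][0]*r[1][1])
    hsv=cv2.cvtColor(im,cv2.COLOR_BGR2HSV);m=cv2.inRange(hsv,(75,90,30),(100,255,255))
    b=cv2.boxPoints(r);x0,x1=int(b[:,0].min())+4,int(b[:,0].max())-3;y0,y1=max(0,int(b[:,1].min())-3),int(b[:,1].max())+4
    xs=np.arange(x0,x1);col=m[y0:y1,x0:x1]>0
    th=col.sum(0);ce=(col*np.arange(y0,y1)[:,None]).sum(0)/np.maximum(th,1)
    fl=cv2.inRange(hsv,(8,110,90),(22,200,255))[max(0,y0-40):y1+40,x0-40:x1+40]
    print("centre",w("wrist",r[0],38,s)[0].round(1),"thick L/R",np.polyval(np.polyfit(xs,th,1),[x0,x1]).round(1),"row L/R",np.polyval(np.polyfit(xs,ce,1),[x0,x1]).round(1),"x",x0,x1)
    return im,(x0,x1,y0,y1)
E
python3 - <<'E' 2>/dev/null
from tilt import *
im,_=fit("w5");a,b,c,d=_;print(ctrl.observe()["tcp_pos"])
old=cv2.imread("pics/w3.png")
f=lambda i,cx,cy:cv2.resize(i[cy-50:cy+50,cx-66:cx+66],(400,303),interpolation=2)
cv2.imwrite("pics/m5.png",np.hstack([f(old,283,222),f(im,(a+b)//2,max(50,(c+d)//2))]))
E
```

```text
[457.2  29.2 123.4] 10.075
centre [460.9  93.2] thick L/R [36.2 35.8] row L/R [129.6 126.5] x 247 312
[457.09909091  29.58085336 123.1457256 ]
```

View pics/m5.png

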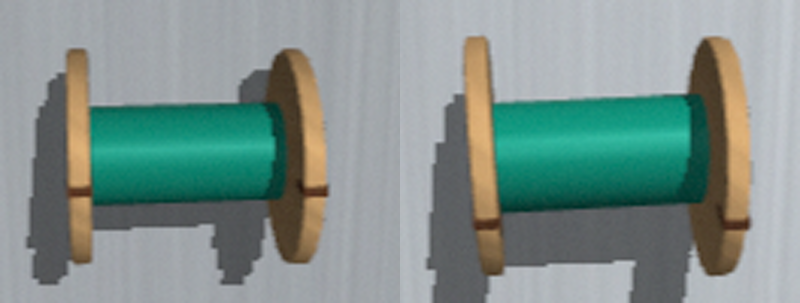

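Both phases show the barrel tilted: only the right flange's inner face is visible, although the camera is centred. The spool also rolled back from y≈60 to y=93 by itself after the push. That points to a faulty spool. I'll now push it to the bar in one go.

Call:
arm_command(
  targets=[
    {"tx":0.055,"ty":0,"tz":0,"wx":0,"wy":0,"wz":0,"grip":255},
    {"tx":0.104,"ty":0,"tz":0,"wx":0,"wy":0,"wz":0,"grip":255},
    {"tx":0.104,"ty":0,"tz":0.03,"wx":0,"wy":0,"wz":0,"grip":255},
    {"tx":0.104,"ty":0,"tz":0.065,"wx":0,"wy":0,"wz":0,"grip":255},
    {"tx":0.104,"ty":0,"tz":0.088,"wx":0,"wy":0,"wz":0,"grip":255},
    {"tx":0.104,"ty":0,"tz":0.093,"wx":0,"wy":0,"wz":0,"grip":255},
    {"tx":0.104,"ty":0,"tz":0.093,"wx":0,"wy":0,"wz":0,"grip":255},
  ],
)

```text
time: 11.0
tcp_pos: [461.5, 133.3, 30.4]
tcp_rot: [0.722, 0.692, -0.001, -0.0]
contact_force: [-0.7, -0.5, 0.7]
width: 0.2
grasp_force: 0.0
```

Call:
arm_command(
  targets=[
    {"tx":-0.01,"ty":0,"tz":0,"wx":0,"wy":0,"wz":0,"grip":255},
    {"tx":-0.018,"ty":0,"tz":0,"wx":0,"wy":0,"wz":0,"grip":255},
    {"tx":-0.026,"ty":0,"tz":0,"wx":0,"wy":0,"wz":0,"grip":255},
    {"tx":-0.034,"ty":0,"tz":0,"wx":0,"wy":0,"wz":0,"grip":255},
    {"tx":-0.042,"ty":0,"tz":0,"wx":0,"wy":0,"wz":0,"grip":255},
    {"tx":-0.05,"ty":0,"tz":0,"wx":0,"wy":0,"wz":0,"grip":255},
    {"tx":-0.058,"ty":0,"tz":0,"wx":0,"wy":0,"wz":0,"grip":255},
    {"tx":-0.066,"ty":0,"tz":0,"wx":0,"wy":0,"wz":0,"grip":255},
  ],
)

```text
time: 12.0
tcp_pos: [459.2, 66.4, 30.8]
tcp_rot: [0.723, 0.691, -0.0, -0.0]
contact_force: [-0.8, 0.1, -0.0]
width: -0.1
grasp_force: 0.0
```

Call:
arm_command(
  targets=[
    {"tx":-0.008,"ty":0,"tz":0,"wx":0,"wy":0,"wz":0,"grip":255},
    {"tx":-0.016,"ty":0,"tz":0,"wx":0,"wy":0,"wz":0,"grip":255},
    {"tx":-0.024,"ty":0,"tz":0,"wx":0,"wy":0,"wz":0,"grip":255},
    {"tx":-0.032,"ty":0,"tz":0,"wx":0,"wy":0,"wz":0,"grip":255},
    {"tx":-0.04,"ty":0,"tz":0,"wx":0,"wy":0,"wz":0,"grip":255},
    {"tx":-0.048,"ty":0,"tz":0,"wx":0,"wy":0,"wz":0,"grip":255},
    {"tx":-0.056,"ty":0,"tz":0,"wx":0,"wy":0,"wz":0,"grip":255},
    {"tx":-0.064,"ty":0,"tz":0,"wx":0,"wy":0,"wz":0,"grip":255},
  ],
)

```text
time: 13.0
tcp_pos: [456.4, 2.4, 30.8]
tcp_rot: [0.723, 0.691, 0.0, 0.0]
contact_force: [-0.3, -0.8, 0.6]
width: -0.5
grasp_force: 0.0
```

```bash
python3 - <<'E' 2>/dev/null
from tilt import *
s,im=look("w6");hsv=cv2.cvtColor(im,cv2.COLOR_BGR2HSV)
c=ctrl.capture("top");t=c["img"][:,:,::-1].copy();cv2.imwrite("pics/t6.png",t)
for n,h,z in(("wrist",im,38),("top",t,38)):
    m=cv2.inRange(cv2.cvtColor(h,cv2.COLOR_BGR2HSV),(75,90,30),(100,255,255))
    k=cv2.connectedComponentsWithStats(m)
    for i in range(1,k[0]):
        if k[2][i,4]>6:
            p=w(n,k[3][i],z,s)[0]
            if abs(p[1])<200 and 350<p[0]<560:print(n,k[2][i],p.round(1))
E
```

```text
[456.4   2.4  30.8] 13.0
wrist [272 340  15  25 302] [455.1 -37.2]
```

Call:
arm_command(
  targets=[
    {"tx":-0.008,"ty":0,"tz":0,"wx":0,"wy":0,"wz":0,"grip":255},
    {"tx":-0.016,"ty":0,"tz":0,"wx":0,"wy":0,"wz":0,"grip":255},
    {"tx":-0.024,"ty":0,"tz":0,"wx":0,"wy":0,"wz":0,"grip":255},
    {"tx":-0.032,"ty":0,"tz":0,"wx":0,"wy":0,"wz":0,"grip":255},
    {"tx":-0.04,"ty":0,"tz":0,"wx":0,"wy":0,"wz":0,"grip":255},
    {"tx":-0.048,"ty":0,"tz":0,"wx":0,"wy":0,"wz":0,"grip":255},
    {"tx":-0.056,"ty":0,"tz":0,"wx":0,"wy":0,"wz":0,"grip":255},
    {"tx":-0.064,"ty":0,"tz":0,"wx":0,"wy":0,"wz":0,"grip":255},
  ],
)

```text
time: 14.1
tcp_pos: [453.6, -61.5, 30.8]
tcp_rot: [0.723, 0.691, 0.0, -0.0]
contact_force: [0.7, -0.3, 0.8]
width: 0.0
grasp_force: 0.0
```

Call:
arm_command(
  targets=[
    {"tx":-0.008,"ty":0,"tz":0,"wx":0,"wy":0,"wz":0,"grip":255},
    {"tx":-0.016,"ty":0,"tz":0,"wx":0,"wy":0,"wz":0,"grip":255},
    {"tx":-0.024,"ty":0,"tz":0,"wx":0,"wy":0,"wz":0,"grip":255},
    {"tx":-0.032,"ty":0,"tz":0,"wx":0,"wy":0,"wz":0,"grip":255},
    {"tx":-0.04,"ty":0,"tz":0,"wx":0,"wy":0,"wz":0,"grip":255},
    {"tx":-0.048,"ty":0,"tz":0,"wx":0,"wy":0,"wz":0,"grip":255},
    {"tx":-0.054,"ty":0,"tz":0,"wx":0,"wy":0,"wz":0,"grip":255},
    {"tx":-0.058,"ty":0,"tz":0,"wx":0,"wy":0,"wz":0,"grip":255},
  ],
)

```text
time: 15.1
tcp_pos: [451.0, -119.3, 30.8]
tcp_rot: [0.723, 0.691, 0.0, -0.0]
contact_force: [-0.3, -0.2, 0.6]
width: -0.0
grasp_force: 0.0
```

```bash
python3 - <<'E' 2>/dev/null
from tilt import *
s,im=look("w7");print(ctrl.observe()["contact_force"])
c=ctrl.capture("scene");b=c["img"][:,:,::-1];cv2.imwrite("pics/s7.png",b)
a=cv2.resize(im,(400,300));b=cv2.resize(b[150:250,190:323],(400,300),interpolation=2)
cv2.imwrite("pics/m7.png",np.hstack([a,b]))
E
```

```text
[ 451.  -119.3   30.8] 15.1
[-0.39927048  0.13953815  0.23437742]
```

View pics/m7.png

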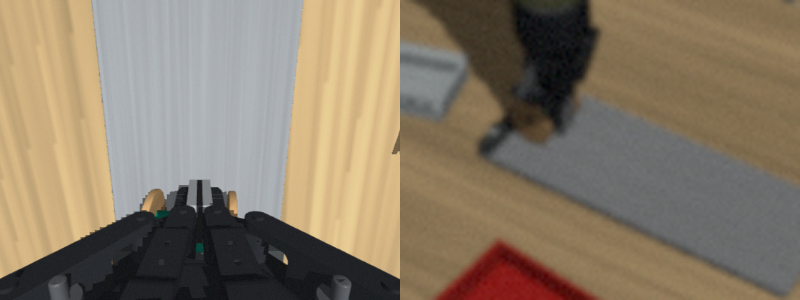

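The spool is ahead of the fingers, close to the stop bar (scene crop, spool at (535,120), bar at (495,133)). I'll nudge it to the bar, then lift for a look.

Call:
arm_command(
  targets=[
    {"tx":-0.003,"ty":0,"tz":0,"wx":0,"wy":0,"wz":0,"grip":255},
    {"tx":-0.005,"ty":0,"tz":0,"wx":0,"wy":0,"wz":0,"grip":255},
    {"tx":-0.005,"ty":0,"tz":0,"wx":0,"wy":0,"wz":0,"grip":255},
  ],
)

```text
time: 15.58
tcp_pos: [450.7, -123.8, 30.7]
tcp_rot: [0.723, 0.691, 0.0, -0.0]
contact_force: [-0.7, 0.6, 0.0]
width: 0.2
grasp_force: 0.4
```

Call:
arm_command(
  targets=[
    {"tx":0.005,"ty":0,"tz":-0.04,"wx":0,"wy":0,"wz":0,"grip":255},
    {"tx":0.0,"ty":0,"tz":-0.09,"wx":0,"wy":0,"wz":0,"grip":100},
    {"tx":-0.028,"ty":0,"tz":-0.094,"wx":0,"wy":0,"wz":0,"grip":0},
    {"tx":-0.028,"ty":0,"tz":-0.094,"wx":0,"wy":0,"wz":0,"grip":0},
    {"tx":-0.028,"ty":0,"tz":-0.094,"wx":0,"wy":0,"wz":0,"grip":0},
    {"tx":-0.028,"ty":0,"tz":-0.094,"wx":0,"wy":0,"wz":0,"grip":0},
  ],
)

```text
time: 16.32
tcp_pos: [449.0, -151.0, 123.9]
tcp_rot: [0.722, 0.691, -0.0, -0.001]
contact_force: [0.2, 0.9, -0.4]
width: 85.5
grasp_force: 0.0
```

```bash
python3 - <<'E' 2>/dev/null
from tilt import *
fit("w8")
E
```

```text
[ 449.  -151.   123.9] 16.325
centre [ 443.4 -145.8] thick L/R [32.9 33.7] row L/R [211.1 213.9] x 240 301
```

View pics/w8.png

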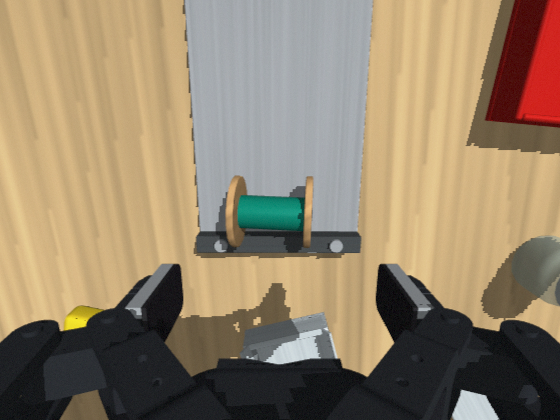

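At the bar, the spool at (271,212) is tilted the opposite way: the left flange is now the wide one and the right one is thin. One end rises and falls, so it is faulty and goes in the red tray. I'll grip it by the flange faces.

```bash
python3 - <<'E'
from h import *
print(move((443.5,-145,21),np.radians(-3)))
E
```

```text
(array([ 0.0058, -0.0058,  0.103 ]), array([-0.1, -0. ,  0.5]))
```

Call:
arm_command(
  targets=[
    {"tx":0.006,"ty":-0.006,"tz":0,"wx":0,"wy":0,"wz":0.5,"grip":0},
    {"tx":0.006,"ty":-0.006,"tz":0.04,"wx":0,"wy":0,"wz":0.5,"grip":0},
    {"tx":0.006,"ty":-0.006,"tz":0.08,"wx":0,"wy":0,"wz":0.5,"grip":0},
    {"tx":0.006,"ty":-0.006,"tz":0.098,"wx":0,"wy":0,"wz":0.5,"grip":0},
    {"tx":0.006,"ty":-0.006,"tz":0.103,"wx":0,"wy":0,"wz":0.5,"grip":0},
    {"tx":0.006,"ty":-0.006,"tz":0.103,"wx":0,"wy":0,"wz":0.5,"grip":0},
  ],
)

```text
time: 17.12
tcp_pos: [443.9, -145.4, 22.1]
tcp_rot: [0.725, 0.688, 0.0, -0.0]
contact_force: [-0.4, -0.3, 0.6]
width: 85.3
grasp_force: 0.0
```

Call:
arm_command(
  targets=[
    {"tx":0,"ty":0,"tz":0,"wx":0,"wy":0,"wz":0,"grip":80},
    {"tx":0,"ty":0,"tz":0,"wx":0,"wy":0,"wz":0,"grip":140},
    {"tx":0,"ty":0,"tz":0,"wx":0,"wy":0,"wz":0,"grip":140},
    {"tx":0,"ty":0,"tz":0,"wx":0,"wy":0,"wz":0,"grip":140},
    {"tx":0,"ty":0,"tz":-0.02,"wx":0,"wy":0,"wz":0,"grip":140},
    {"tx":0,"ty":0,"tz":-0.06,"wx":0,"wy":0,"wz":0,"grip":140},
    {"tx":0,"ty":0,"tz":-0.11,"wx":0,"wy":0,"wz":0,"grip":140},
    {"tx":0,"ty":0,"tz":-0.11,"wx":0,"wy":0,"wz":0,"grip":140},
  ],
)

```text
time: 18.12
tcp_pos: [447.3, -147.2, 137.4]
tcp_rot: [0.726, 0.688, 0.002, 0.005]
contact_force: [0.3, 0.0, -0.1]
width: 57.3
grasp_force: 62.8
```

```bash
python3 - <<'E'
from h import *
print(move((681,-16,131),np.radians(-3)),move((681,-16,27),np.radians(-7.8)))
E
```

```text
(array([0.1433, 0.2264, 0.008 ]), array([ 0.5,  0.2, -0. ])) (array([0.1437, 0.2254, 0.112 ]), array([0.5, 0.2, 4.8]))
```

Call:
arm_command(
  targets=[
    {"tx":0.018,"ty":0.028,"tz":0,"wx":0,"wy":0,"wz":-10.6,"grip":140},
    {"tx":0.036,"ty":0.057,"tz":0,"wx":0,"wy":0,"wz":-21.2,"grip":140},
    {"tx":0.054,"ty":0.085,"tz":0,"wx":0,"wy":0,"wz":-31.8,"grip":140},
    {"tx":0.072,"ty":0.113,"tz":0,"wx":0,"wy":0,"wz":-42.4,"grip":140},
    {"tx":0.09,"ty":0.141,"tz":0,"wx":0,"wy":0,"wz":-53,"grip":140},
    {"tx":0.108,"ty":0.17,"tz":0,"wx":0,"wy":0,"wz":-63.6,"grip":140},
    {"tx":0.126,"ty":0.198,"tz":0,"wx":0,"wy":0,"wz":-74.2,"grip":140},
    {"tx":0.143,"ty":0.226,"tz":0,"wx":0,"wy":0,"wz":-84.8,"grip":140},
  ],
)

```text
time: 19.12
tcp_pos: [677.6, -14.1, 130.8]
tcp_rot: [0.069, 0.998, 0.0, -0.001]
contact_force: [0.8, 0.4, -0.3]
width: 56.9
grasp_force: 62.7
```

Call:
arm_command(
  targets=[
    {"tx":0,"ty":0,"tz":0,"wx":0,"wy":0,"wz":0,"grip":140},
    {"tx":0,"ty":0,"tz":0,"wx":0,"wy":0,"wz":0,"grip":140},
  ],
)

```text
time: 19.38
tcp_pos: [676.3, -14.9, 130.9]
tcp_rot: [0.073, 0.997, -0.0, -0.001]
contact_force: [0.7, 0.1, -1.0]
width: 57.1
grasp_force: 62.7
```

```bash
python3 - <<'E'
from look import *
s,im=look("w9");hsv=cv2.cvtColor(im,cv2.COLOR_BGR2HSV);m=cv2.inRange(hsv,(0,180,60),(8,255,255))|cv2.inRange(hsv,(172,180,60),(180,255,255))
ys,xs=np.nonzero(m);print(xs.min(),xs.max(),ys.min(),ys.max(),len(xs))
p=w("wrist",np.c_[xs,ys],35,s);print(p.min(0),p.max(0))
print(move((681,-16,27),np.radians(82.2)),s["width"])
E
```

```text
[676.3 -14.9 130.9] 19.375
167 454 141 419 24056
[612.70576429 -99.70789048] [889.0803027  115.96039357]
(array([-5.000e-03, -1.000e-04,  1.041e-01]), array([-0. , -0.1, -0.6])) 57.05457111831459
```

Call:
arm_command(
  targets=[
    {"tx":-0.005,"ty":0,"tz":0.04,"wx":0,"wy":0,"wz":0,"grip":140},
    {"tx":-0.005,"ty":0,"tz":0.08,"wx":0,"wy":0,"wz":0,"grip":140},
    {"tx":-0.005,"ty":0,"tz":0.1,"wx":0,"wy":0,"wz":0,"grip":140},
    {"tx":-0.005,"ty":0,"tz":0.109,"wx":0,"wy":0,"wz":0,"grip":140},
    {"tx":-0.005,"ty":0,"tz":0.112,"wx":0,"wy":0,"wz":0,"grip":140},
    {"tx":-0.005,"ty":0,"tz":0.112,"wx":0,"wy":0,"wz":0,"grip":140},
  ],
)

```text
time: 20.18
tcp_pos: [683.1, -15.6, 21.3]
tcp_rot: [0.072, 0.997, -0.0, 0.001]
contact_force: [0.5, 0.4, -0.8]
width: 57.0
grasp_force: 62.7
```

Call:
arm_command(
  targets=[
    {"tx":0,"ty":0,"tz":0,"wx":0,"wy":0,"wz":0,"grip":100},
    {"tx":0,"ty":0,"tz":0,"wx":0,"wy":0,"wz":0,"grip":40},
    {"tx":0,"ty":0,"tz":0,"wx":0,"wy":0,"wz":0,"grip":20},
    {"tx":0,"ty":0,"tz":0,"wx":0,"wy":0,"wz":0,"grip":20},
    {"tx":0,"ty":0,"tz":-0.04,"wx":0,"wy":0,"wz":0,"grip":20},
    {"tx":0,"ty":0,"tz":-0.09,"wx":0,"wy":0,"wz":0,"grip":20},
    {"tx":0,"ty":0,"tz":-0.14,"wx":0,"wy":0,"wz":0,"grip":20},
    {"tx":0,"ty":0,"tz":-0.14,"wx":0,"wy":0,"wz":0,"grip":20},
  ],
)

```text
time: 21.18
tcp_pos: [685.7, -15.8, 166.9]
tcp_rot: [0.072, 0.997, -0.0, 0.005]
contact_force: [0.1, -0.3, 0.2]
width: 78.7
grasp_force: 0.0
```

```bash
python3 - <<'E'
from look import *
s,im=look("w10")
for r in teal(im):print(r,w("wrist",r[0],32,s))
print(s["width"],s["contact_force"])
t=ctrl.capture("top")["img"][:,:,::-1].copy();m=cv2.inRange(cv2.cvtColor(t,cv2.COLOR_BGR2HSV),(75,90,40),(100,255,255));m[:125]=0;m[205:]=0;m[:,185:]=0;m[:,:95]=0
k=cv2.connectedComponentsWithStats(m)
for i in range(1,k[0]):
    if k[2][i,4]>8:print("block",w("top",k[3][i],44))
E
```

```text
[685.7 -15.8 166.9] 21.175
((277.5, 197.5), (27.0, 53.0), 90.0) [[682.34725131 -15.83412279]]
78.7022995716832 [ 0.07173577 -0.2685926   0.23808383]
block [[650.74600265 490.80349891]]
block [[610.3380139  445.48875834]]
block [[569.55853728 398.03461172]]
```

The spool lies in the tray at its middle, and the other three spools have not moved. I'll hand in.

```bash
python3 -c "
from station import ctrl
print(ctrl.finish_job())"
```

```text
the job is handed in; nothing more can be done
None
```

I rolled the spool from the red-ended groove to the stop bar; it wobbled (its tilt reversed and it rolled back by itself), so I put it in the red reject tray and handed the job in; the other three spools have not moved.

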